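# Advance the blade blanks and hold the feeder gate open

## Robot

A 6-joint arm with a two-finger parallel gripper is mounted at the origin on the work surface. World frame = base frame: x ahead of the robot, y to its left, z up, the work surface at z = 0. Lengths are in m, angles in degrees, forces in N, time in s.
With the tool pointing down it reaches from about 0.4 to 0.825 m from the base axis. Payload 7 kg.
Tool frame: the origin (TCP) lies between the finger pads; the fingertips stand 19 mm ahead of it and the grasp point (between the pads) is the TCP; z points along the fingers, y is the line along which they close (so a half turn about z gives the same grasp; the last joint's range is limited). The gripper opens to 88 mm and grips with 3 to 60 N. Pads are 19 mm wide; open, the fingers measure 130 mm over their backs; the gripper's body (78 mm by 193 mm) begins 47 mm behind the grasp point.
Start: joints at [92.653, 20.546, 0.682, 0, -70.136, -16.507], TCP at [0.162, 0.655, 0.246] pointing down, gripper open.
Joint ranges: [-176.03, 176.03], [-82.01, 121.73], [-58.28, 71.71], [-173.87, 95.51], [-174.79, -0.11], [-173.66, 173.66]. Speed limits (degrees/s): [136.94, 136.94, 172.46, 180, 180, 180].

## Interface

Orientations are given as [roll, pitch, yaw] about the fixed x, y, z axes, in that order (R = Rz(yaw) Ry(pitch) Rx(roll)).
In Python, from plant import r gives the robot as it stands. The module is installed in compiled form; this text tells all that it offers.
- The arm moves only by the shell command python3 -m pendant 'ROWS' [OPENING] [FORCE]. ROWS is JSON, a list of rows, each a list of 6 numbers: the shift along the tool's x, y, z in mm, then the turn, a rotation vector about the tool's x, y, z in rad. In form: [[tx, ty, tz, wx, wy, wz], ...]. A call has 1 to 20 rows; each row is the pose to reach, as a shift and turn from the pose commanded when the call began, along the tool's axes at that moment; what a row does not reach only later rows make up. A row lasts 1/8 s, in which the tool goes at most 62.5 mm and 10.7 degrees, less where a joint would pass 70% of its speed; a pose out of reach is approached as far as the arm can. A call with a gripper value outside its range is refused whole. OPENING is the finger opening in mm, from 0 to 87.6, set as the call begins (- or left out, the last holds). The fingers move at their own pace and stop on an object; FORCE is the grip in N (left out, the last holds). Time passes only in rows, so rows that repeat a pose let the fingers close. It gives the time, the measured TCP pose, the force, the opening and the grip force at its end, in the units of the state.
- r.get_state(): the state, without advancing time (a new reading comes with each control period).
- r.capture(name): name is "side" or "top"; returns the picture (480x640x3 uint8, red, green, blue); there is no depth.
- r.camera_params(name): a dict with "mtx" (3x3 intrinsics, pixels), "distortion" ([k1, k2, p1, p2, k3] as OpenCV has them; the pictures are not rectified), "rvec" (rotation vector, rad) and "tvec" (3), from world to camera coordinates, as OpenCV has them. Camera axes: x right, y down, z forward; pixel columns grow to the right and rows downward; lengths in m; the calibration is good to about 2 mm. A picture is of the moment at which its call begins. camera_params takes no time and is no camera call.
- r.close_job(): hands the job in; it is judged then, once.
The state is a dict: "time_s": time; "joints": joint angles; "qd": joint speeds; "joint_torque": joint torques, N m; "tcp_pos": TCP position; "eef_rot": TCP orientation; "contact_force": force on the tool from outside, world axes, zero at the start; "moment": the same for the moment, N m; "gripper_width": finger opening in m; "gripper_force": force on a finger pad.
Only numpy, scipy, OpenCV 4.12 (cv2) and the standard library are available. Lean on these libraries where they do the work, as an engineer would, in place of code of your own. Each camera call takes 0.05 s, during which the arm holds its last target. There are 200 camera calls.

## Task

Bring the blade blanks forward in the bench feeder: swing its sprung lever all the way to its stop and let it go, so that it springs back. Then squeeze the catch with the round studs fully in, after it (never before) the one with the square studs, swing the gate out past its detent and finish while still holding it wide open in the fingers, clearly more than 60 degrees, against its spring, so that a workmate can take the blanks. Leave the other things on the bench where they are.

Things in the scene. Friction and masses are not known exactly. Their poses are not given: they have to be found in the camera images.
- feeder: blank feeder: a low grey steel tray on the bench, 260 x 215 mm, walls 62 mm high, origin under its middle. Its x axis points from the gate's free end towards the hinge end (roughly away from the robot); its y axis points from the gate (-y side) to the lever (+y side). The gate closes its -y side; along the top of that side runs a bridge 34 mm wide, top at 68 mm, carrying the two catches.
- lever (a joint): advance lever lying level over the +y side of the tray, pivoted on an upright post at its +x end: 0 = rest, 0.47 rad = its stop, the knob having swung towards the gate (-y), turning anticlockwise from above. Sprung: it returns to 0 when let go (2 to 6 N at the knob). On the way it pushes the sled.
- lever_knob (a point): on the lever's upright black round knob, 16 mm thick, 150 mm from the lever's pivot towards -x at rest; the point is on its axis, 19 mm below its top; the knob rises 49 mm from 6 mm above the lever's 12 mm flat end, so fingertips may reach 23 mm below the point. x axis points to the lever's pivot. Top 134 mm above the bench.
- sled (a joint): wooden sled with steel blade blanks inside the tray: slides towards the gate (m), 0 = back, 0.05 to 0.062 when the lever has been swung to its stop; stays where pushed. Starts 0 to 0.006.
- round_tab (a joint): the moving stud of the round catch: 0 = shut (its hook overlaps a lug on the gate and locks it), 0.014 m = pushed in against its stop by the fixed stud; the hook clears the lug from about 0.010. It slides stiffly (about 5 N) without a spring and stays where it is put. Starts up to 0.003 in.
- round_catch: the round catch: two studs that are round, 13 mm across, standing 34 mm above a 62 x 24 x 4 mm base plate on the bridge, 19 mm either side of the middle along x. The stud at -x slides towards the fixed one at +x by 14 mm: width over both 50 mm shut, 36 mm squeezed. Origin under the base plate, axes as feeder.
- round_mid (a point): half way between the studs of the round catch while shut, 24 mm above its base plate's top (which fingertips must stay above) and 10 mm below the stud tops. A low hook (10 mm high) leaves the moving stud between the two and runs out to -y over the gate. The catches stand 100 mm apart along x; either may be the one nearer the gate handle.
- round_post: the fixed stud of the round catch (the one at +x); origin at the catch's origin
- square_tab (a joint): the moving stud of the square catch: 0 = shut (its hook overlaps a lug on the gate and locks it), 0.014 m = pushed in against its stop by the fixed stud; the hook clears the lug from about 0.010. It slides stiffly (about 5 N) without a spring and stays where it is put. Starts up to 0.003 in.
- square_catch: the square catch: two studs that are square-cut, 12 mm (x) by 18 mm (y), standing 34 mm above a 62 x 24 x 4 mm base plate on the bridge, 19 mm either side of the middle along x. The stud at -x slides towards the fixed one at +x by 14 mm: width over both 50 mm shut, 36 mm squeezed. Origin under the base plate, axes as feeder.
- square_mid (a point): half way between the studs of the square catch while shut, 24 mm above its base plate's top (which fingertips must stay above) and 10 mm below the stud tops. A low hook (10 mm high) leaves the moving stud between the two and runs out to -y over the gate. The catches stand 100 mm apart along x; either may be the one nearer the gate handle.
- square_post: the fixed stud of the square catch (the one at +x); origin at the catch's origin
- gate (a joint): barred steel gate, 215 mm long, 66 mm high, 8 mm thick: 0 = shut, opens outward to -y turning anticlockwise from above, stop at 1.5 rad. Locked until both catches are squeezed in. A ball detent resists between about 0.3 and 0.7 rad (about 4 to 7 N at the handle); a spring always pulls the gate shut (1 to 3 N at the handle): let go, it falls back to rest against the detent at about 0.7.
- gate_handle (a point): on the gate's handle, an upright black round pin 14 mm thick on the gate's free end, 205 mm from the hinge axis; the point is on its axis, 23 mm below its top and 39 mm above the gate's top edge (handle top 128 mm above the bench); its x axis points to the hinge
- gate_hinge (a point): on the gate's upright hinge axis, at the height of point gate_handle; axes as feeder
- spray: bystander: white upright bottle, 72 mm across, 190 mm tall, origin under it
- jar: bystander: amber jar with dark lid, 64 mm across, 75 mm tall, origin under it
- tin: bystander: plain steel tin, 60 mm across, 50 mm tall, origin under it
- spanner: bystander: steel spanner lying flat, 170 mm long, along its x
- driver: bystander: screwdriver lying, 170 mm long, along its x
- offcut: bystander: dark wood offcut, 110 x 50 x 30 mm, origin under its middle
- wheel: bystander: black rubber wheel lying flat, 90 mm across, 30 mm high, origin under it

How it is judged:
By the outcome, as a careful person would: the job done as asked, in the order asked, and still so for the second after the job is handed in, while the arm keeps its last pose, push and grip.
It also fails if it takes over 72 s, if anything falls off the work surface, if the arm or the gripper's body presses on something with over 40 N, if the wrist force passes 120 N, or if a joint passes its speed limit or range.

## Working session

There is one attempt and no reset: what is moved stays moved. The work goes in short steps, Python scripts to look and compute and a shell command to move; the robot and the scene stay as the last step left them, time stands still between calls to the robot, and variables do not carry over. Pictures are saved under pics/ and viewed, at most 10 in all, crops included, and the job is handed in when it is done.

```bash
mkdir -p pics; cat > h.py <<'E'
import numpy as np, cv2
from plant import r
from scipy.spatial.transform import Rotation as Ro
def cap(n,f):
    im=r.capture(n); cv2.imwrite('pics/'+f+'.png',im[:,:,::-1]); return im
def ray(n,uv):
    p=r.camera_params(n); M=np.array(p['mtx']);d=np.array(p['distortion'])
    R=cv2.Rodrigues(np.array(p['rvec'],float))[0];t=np.array(p['tvec'],float).ravel()
    q=cv2.undistortPoints(np.array([[uv]],float),M,d)[0,0]
    return -R.T@t, R.T@np.array([q[0],q[1],1])
def onz(n,uv,z):
    o,d=ray(n,uv); return o+d*(z-o[2])/d[2]
def two(a,b):
    (o1,d1),(o2,d2)=ray('top',a),ray('side',b)
    s=np.linalg.lstsq(np.c_[d1,-d2],o2-o1,rcond=None)[0]
    p,q=o1+s[0]*d1,o2+s[1]*d2; return (p+q)/2,np.linalg.norm(p-q)
def proj(n,P):
    p=r.camera_params(n)
    return cv2.projectPoints(np.array(P,float).reshape(-1,1,3),np.array(p['rvec'],float),np.array(p['tvec'],float),np.array(p['mtx']),np.array(p['distortion']))[0][:,0]
def rel(P,yaw=None):
    "shift mm in tool axes to world point P; tool state"
    s=r.get_state(); R=Ro.from_euler('xyz',s['eef_rot'],degrees=True)
    return (R.inv().apply(np.array(P)-s['tcp_pos'])*1000).round(1)
E
python3 - <<'E'
from h import *
cap('top','t0');cap('side','s0');s=r.get_state();print(s)
for n in('top','side'):print(ray(n,(320,240)))
E
```

```text
{'time_s': 0.1, 'joints': array([ 9.26519230e+01,  2.05891733e+01,  6.39996070e-01, -1.78308482e-02,
       -7.01358057e+01, -1.65070747e+01]), 'qd': array([-0.00863541, -0.13792806,  0.12073612,  0.08054172,  0.11604589,
       -0.03800267]), 'joint_torque': array([-1.73703407e-03, -5.84163666e+01,  2.93747824e+01,  7.01544374e+00,
        1.00922061e-02, -5.87256682e-05]), 'tcp_pos': array([0.16156373, 0.65496731, 0.24470265]), 'eef_rot': array([ 1.79913756e+02, -8.07664785e-03, -1.38612168e+01]), 'contact_force': array([-0.12705483,  0.25399228, -0.07042918]), 'moment': array([-0.0190994 ,  0.00143003, -0.02068425]), 'gripper_force': 0.0, 'gripper_width': 0.08755022618865714}
(array([ 0.35492412, -0.02202482,  1.5210233 ]), array([ 0.10735829,  0.01560758, -0.99425752]))
(array([0.01920083, 0.63023744, 1.0951127 ]), array([ 0.41747341, -0.48679142, -0.76730804]))
```

View pics/t0.png

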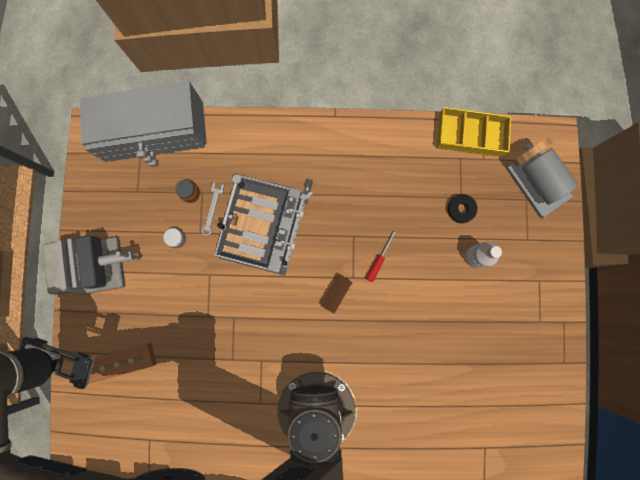

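View pics/s0.png

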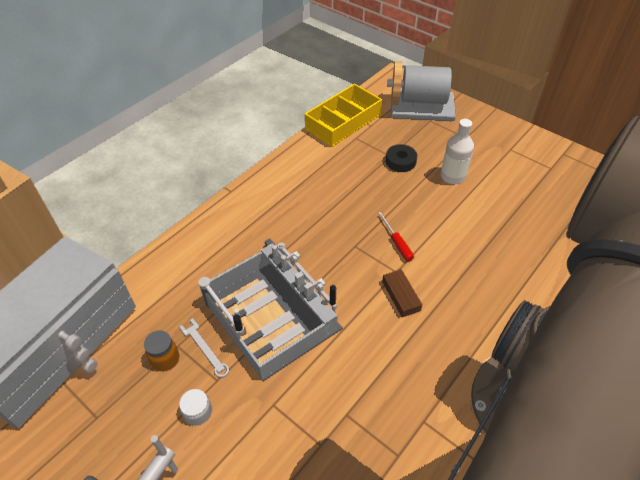

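The top view shows the feeder at about (262,222), with the lever knob near (235,218) and the gate on the right edge, (305,185) to (283,270). In the side view the lever knob is at (238,323), the gate handle at (333,295), and the catches at about (280,255) and (310,287). Next I'll enlarge both.

```bash
python3 - <<'E'
import cv2,numpy as np
a=cv2.imread('pics/t0.png')[165:285,205:325];b=cv2.imread('pics/s0.png')[230:350,220:345]
a=cv2.resize(a,(400,400),interpolation=cv2.INTER_CUBIC);b=cv2.resize(b,(400,384),interpolation=cv2.INTER_CUBIC)
a=cv2.resize(cv2.imread('pics/t0.png')[165:285,210:320],None,fx=5,fy=5,interpolation=cv2.INTER_CUBIC)
b=cv2.resize(cv2.imread('pics/s0.png')[230:350,190:350],None,fx=5,fy=5,interpolation=cv2.INTER_CUBIC)
cv2.imwrite('pics/t0c.png',a);cv2.imwrite('pics/s0c.png',b)
E
```

```text
(no output)
```

View pics/t0c.png

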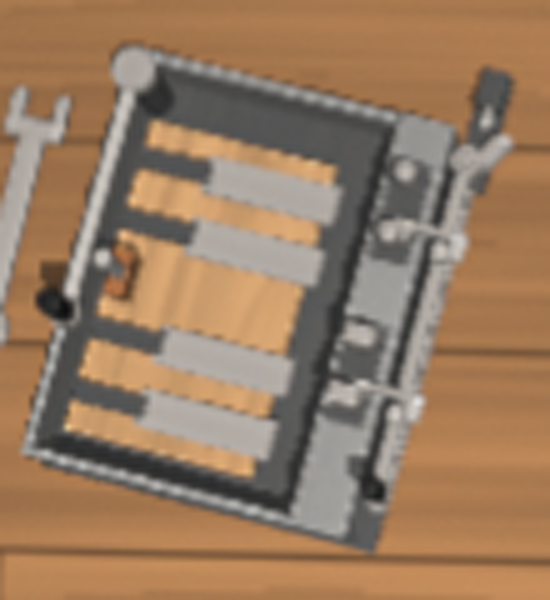

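View pics/s0c.png

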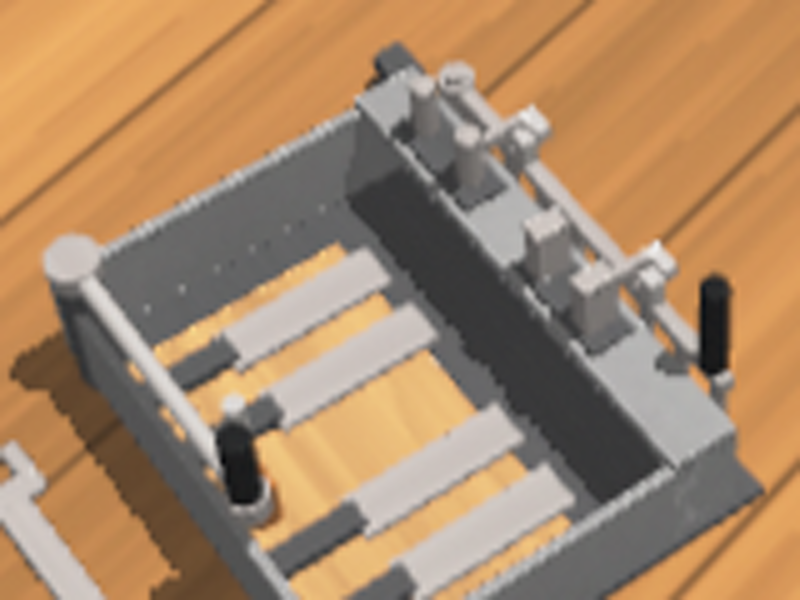

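The round catch is the one near the hinge and the square catch is nearest the handle. In the top crop the stud tops are at (405,170) and (393,230) for round, and (358,332) and (342,390) for square. In the side crop they are at (423,88), (468,135), (545,225) and (595,280).

```bash
python3 - <<'E'
from h import *
T=lambda x,y:(210+x/5-.4,165+y/5-.4)
S=lambda x,y:(190+x/5-.4,230+y/5-.4)
pts={'knobtop':(T(46,298),S(236,428),.134),'handletop':(T(373,488),S(714,283),.128),
'rf':(T(405,168),S(423,83),.106),'rm':(T(390,230),S(468,132),.106),'sf':(T(362,328),S(545,217),.106),'sm':(T(345,388),S(595,274),.106),
'pivot':(T(133,66),S(72,252),.1),'hinge':(T(468,158),S(456,75),.075)}
for k,(a,b,z) in pts.items():
    p,g=two(a,b); print(k,p.round(4),round(g,4),'top@z',onz('top',a,z)[:2].round(4),'side@z',onz('side',b,z)[:2].round(4))
for c in [(30,452),(372,548),(452,128),(140,48)]: print(onz('top',T(*c),.062).round(4))
E
```

```text
knobtop [0.5407 0.2867 0.144 ] 0.004 top@z [0.5437 0.2901] side@z [0.5442 0.2821]
handletop [0.4403 0.0997 0.1311] 0.0013 top@z [0.44   0.0996] side@z [0.4423 0.0982]
rf [0.6263 0.0876 0.1098] 0.0034 top@z [0.6285 0.0889] side@z [0.6271 0.0848]
rm [0.59   0.0955 0.1101] 0.0022 top@z [0.5917 0.0965] side@z [0.5914 0.0928]
sf [0.5318 0.1095 0.1103] 0.0035 top@z [0.5338 0.1109] side@z [0.5325 0.1065]
sm [0.4963 0.118  0.1082] 0.0051 top@z [0.4987 0.1196] side@z [0.4951 0.1157]
pivot [0.6871 0.2521 0.0985] 0.0032 top@z [0.6881 0.2529] side@z [0.6846 0.252 ]
hinge [0.6405 0.0531 0.0722] 0.0033 top@z [0.6414 0.0539] side@z [0.6373 0.054 ]
[0.4605 0.3116 0.062 ]
[0.4085 0.1049 0.062 ]
[0.6622 0.0647 0.062 ]
[0.7083 0.2565 0.062 ]
```

```bash
python3 -m pendant '[[0,0,-50,0,0,0],[0,0,-100,0,0,0],[40,20,-120,0,0,0],[80,45,-120,0,0,0],[120,70,-120,0,0,0],[160,95,-120,0,0,0],[200,120,-120,0,0,0],[240,142,-120,0,0,0],[280,165,-120,0,0,0],[320,188,-110,0,0,0],[360,210,-80,0,0,0],[400,235,-40,0,0,0],[440,255,0,0,0,0],[458,267,20,0,0,0],[458,267,40,0,0,0],[458,267,40,0,0,0],[458,267,40,0,0,0]]' 80 20
python3 - <<'E'
from h import *
cap('top','t1');cap('side','s1')
print(rel([.542,.2865,.115]))
im=cv2.imread('pics/s1.png');c=cv2.resize(im[200:380,150:350],None,fx=3,fy=3,interpolation=cv2.INTER_CUBIC);cv2.imwrite('pics/s1c.png',c)
for n,p in(('driver tip',(393,233)),('driver end',(370,278)),('offcutTL',(333,273)),('offcutBR',(340,310)),('offcutL',(321,303))): print(n,onz('top',p,.02).round(3))
E
```

```text
time_s: 2.22
tcp_pos: [0.5426, 0.2868, 0.2063]
eef_rot: [-180.0, -0.0, -13.8]
contact_force: [-0.2, 0.1, -0.2]
gripper_width: 0.0799
gripper_force: 0.0
[-0.5  0.8 91.7]
driver tip [ 0.543 -0.222  0.02 ]
driver end [ 0.404 -0.153  0.02 ]
offcutTL [ 0.417 -0.04   0.02 ]
offcutBR [ 0.306 -0.064  0.02 ]
offcutL [ 0.326 -0.006  0.02 ]
```

View pics/s1c.png

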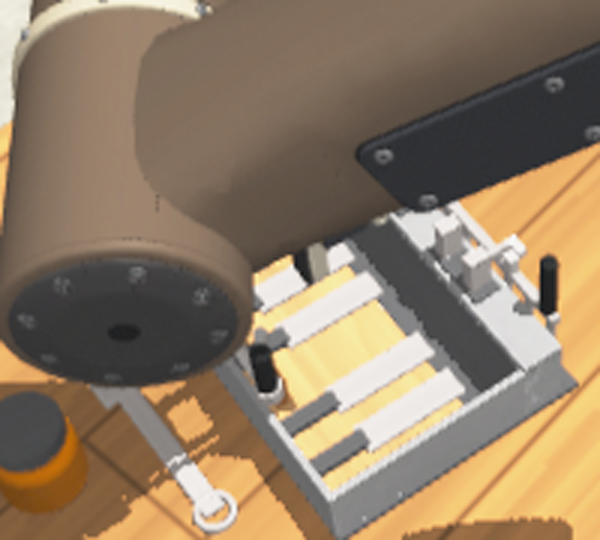

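The arm is over the knob (seen at crop (263,370)) and the finger clears the tray. Descending to grip it.

```bash
python3 -m pendant '[[0,0,25,0,0,0],[0,0,50,0,0,0],[0,0,75,0,0,0],[0,0,92,0,0,0],[0,0,92,0,0,0]]' 80 20; python3 -m pendant '[[0,0,0,0,0,0],[0,0,0,0,0,0],[0,0,0,0,0,0],[0,0,0,0,0,0],[0,0,0,0,0,0],[0,0,0,0,0,0]]' 5 20
```

```text
time_s: 2.95
tcp_pos: [0.5419, 0.2863, 0.1129]
eef_rot: [179.9, 0.1, -13.8]
contact_force: [-0.7, 0.1, -0.2]
gripper_width: 0.0799
gripper_force: 0.0
time_s: 3.7
tcp_pos: [0.5424, 0.2864, 0.1135]
eef_rot: [180.0, 0.0, -13.9]
contact_force: [0.5, 0.5, -0.5]
gripper_width: 0.0257
gripper_force: 0.0
```

```bash
python3 -m pendant '[[0,0,0,0,0,0],[0,0,0,0,0,0],[0,0,0,0,0,0],[0,0,0,0,0,0]]' 5 20
```

```text
time_s: 4.2
tcp_pos: [0.5424, 0.2866, 0.1136]
eef_rot: [-180.0, -0.0, -13.8]
contact_force: [0.5, 2.0, 0.1]
gripper_width: 0.0155
gripper_force: 20.0
```

```bash
python3 -m pendant '[[0.3,10,0,0,0,0],[1.3,20,0,0,0,0],[3,30,0,0,0,0],[5.5,40,0,0,0,0],[8.5,50,0,0,0,0],[12,59,0,0,0,0],[15,66,0,0,0,0],[17,70,0,0,0,0],[19,73,0,0,0,0],[19,73,0,0,0,0],[19,73,0,0,0,0],[19,73,0,0,0,0]]' 5 20
python3 - <<'E'
from h import *
p=r.get_state()['tcp_pos'][:2];d=np.array([.542,.2865])+.15*np.array([.9736,-.2284])
v=p-d;print(np.linalg.norm(v),np.arctan2(-v[1],-v[0])+np.radians(13.2),r.get_state()['contact_force'])
E
```

```text
time_s: 5.7
tcp_pos: [0.5418, 0.2151, 0.1137]
eef_rot: [-179.7, 0.1, -13.8]
contact_force: [-14.4, 22.2, 3.3]
gripper_width: 0.0153
gripper_force: 20.0
0.1509218975467996 0.47925659889942723 [-14.4036266   22.21490767   3.26584032]
```

The lever is at its stop (0.48 rad, 22 N reaction). I'll open and back off so it springs home.

```bash
python3 -m pendant '[[0,0,0,0,0,0],[0,0,0,0,0,0],[0,0,0,0,0,0],[0,0,0,0,0,0],[0,0,0,0,0,0],[0,0,0,0,0,0],[-7,-25,0,0,0,0],[-14,-50,0,0,0,0],[-19,-73,0,0,0,0],[-19,-73,0,0,0,0],[-19,-73,-30,0,0,0],[-19,-73,-60,0,0,0],[-19,-73,-100,0,0,0]]' 80 20
python3 - <<'E'
from h import *
t=cap('top','t2');s=cap('side','s2')
a=cv2.resize(s[190:350,170:370,::-1],None,fx=4,fy=3.75,interpolation=cv2.INTER_CUBIC);cv2.imwrite('pics/s2c.png',a)
print(rel([.6085+.0068,.0913-.0016,.098]))
E
```

```text
time_s: 7.32
tcp_pos: [0.5415, 0.2861, 0.2135]
eef_rot: [179.9, 0.1, -13.8]
contact_force: [1.0, 0.6, -0.3]
gripper_width: 0.0801
gripper_force: 0.0
[115.9 176.  120. ]
```

View pics/s2c.png

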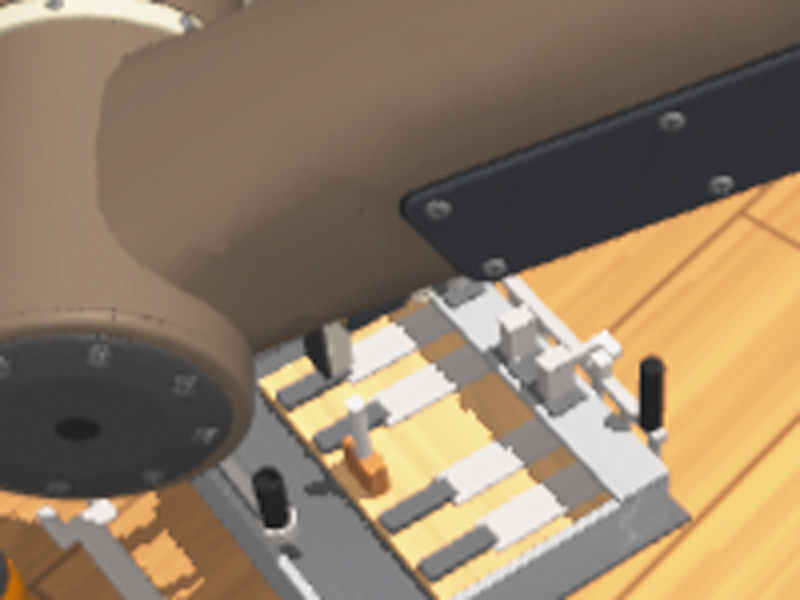

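The sled is forward and the lever knob is back at rest (crop (270,497)). On to the round catch, which needs a tool turn of about 90°.

```bash
python3 -c "
from h import *
print(r.get_state()['joints'].round(1))"
```

```text
[ 46.1  15.8  -9.8   0.1 -64.   30.1]
```

```bash
python3 -m pendant '[[12,18,0,0,0,0.16],[24,36,0,0,0,0.32],[36,54,0,0,0,0.48],[48,72,0,0,0,0.64],[60,90,0,0,0,0.8],[72,108,0,0,0,0.96],[84,126,0,0,0,1.12],[96,144,0,0,0,1.28],[107,162,0,0,0,1.42],[116,176,0,0,0,1.56],[116,176,20,0,0,1.56],[116,176,40,0,0,1.56],[116,176,40,0,0,1.56]]' 80 20
python3 - <<'E'
from h import *
print(rel([.6085+.0068,.0913-.0016,.098]))
for n in('top','side'):
  im=cap(n,n[0]+'3')
a=cv2.resize(im[190:350,170:370,::-1],None,fx=4,fy=3.75,interpolation=cv2.INTER_CUBIC);cv2.imwrite('pics/s3c.png',a)
E
```

```text
time_s: 9.05
tcp_pos: [0.6115, 0.0874, 0.1716]
eef_rot: [179.8, -0.1, -103.2]
contact_force: [0.3, 0.7, 0.9]
gripper_width: 0.0798
gripper_force: 0.0
[-3.2 -3.4 73.6]
```

View pics/s3c.png

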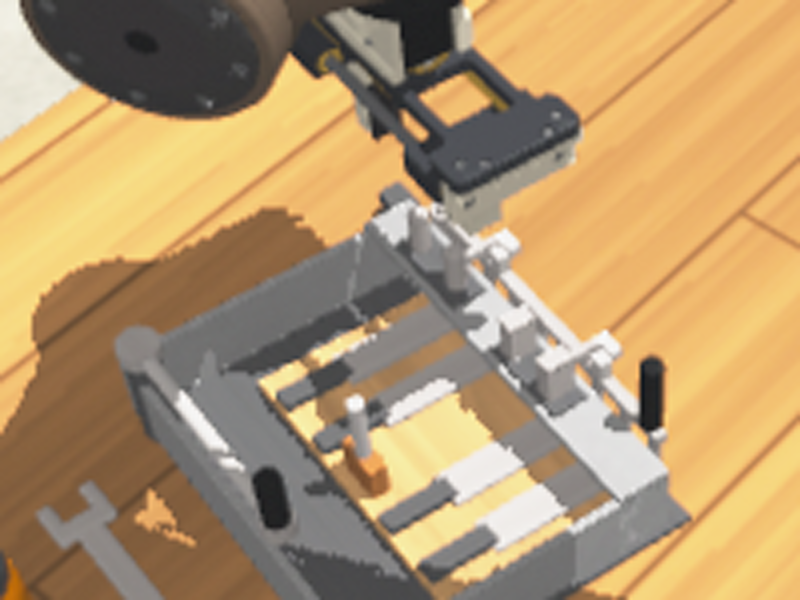

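The gripper (crop (510,150)) is above the round catch with nothing in the way. Descending part way to check alignment.

```bash
python3 -m pendant '[[-2,-2,20,0,0,0],[-3,-3,35,0,0,0],[-3,-3,35,0,0,0],[-3,-3,35,0,0,0]]' 86 20
python3 - <<'E'
from h import *
print(rel([.6085+.0068,.0913-.0016,.098]))
E
```

```text
time_s: 9.65
tcp_pos: [0.6168, 0.0901, 0.1392]
eef_rot: [-180.0, 0.0, -103.2]
contact_force: [-0.6, -0.7, -0.0]
gripper_width: 0.0861
gripper_force: 0.0
[ 0.7  1.4 41.2]
```

```bash
python3 -m pendant '[[0,1,15,0,0,0],[0,1,30,0,0,0],[0,1,41,0,0,0],[0,1,41,0,0,0],[0,1,41,0,0,0]]' 86 20; python3 -m pendant '[[0,0,0,0,0,0],[0,0,0,0,0,0],[0,0,0,0,0,0],[0,0,0,0,0,0],[0,0,0,0,0,0],[0,0,0,0,0,0],[0,0,0,0,0,0],[0,0,0,0,0,0],[0,0,0,0,0,0],[0,0,0,0,0,0]]' 20 30;
```

```text
time_s: 10.28
tcp_pos: [0.6158, 0.0903, 0.0977]
eef_rot: [-180.0, -0.0, -103.2]
contact_force: [-0.0, 0.2, -0.7]
gripper_width: 0.0858
gripper_force: 0.0
time_s: 11.52
tcp_pos: [0.6155, 0.0902, 0.0978]
eef_rot: [-180.0, 0.0, -103.2]
contact_force: [-2.4, 0.4, 5.2]
gripper_width: 0.0358
gripper_force: 30.0
```

Round catch fully in (35.8 mm). Moving to the square one.

```bash
python3 -m pendant '[[0,0,0,0,0,0],[0,0,0,0,0,0],[0,0,0,0,0,0],[0,0,0,0,0,0],[0,0,0,0,0,0],[0,0,0,0,0,0],[0,0,-25,0,0,0],[0,0,-55,0,0,0],[0,30,-60,0,0,0],[0,65,-60,0,0,0],[0,98,-60,0,0,0],[0,98,-60,0,0,0],[0,98,-30,0,0,0],[0,98,-15,0,0,0],[0,98,-15,0,0,0]]' 86 20
python3 - <<'E'
from h import *
s=cap('side','s4');cap('top','t4')
a=cv2.resize(s[230:330,230:350,::-1],None,fx=6,fy=6,interpolation=cv2.INTER_CUBIC);cv2.imwrite('pics/s4c.png',a)
E
```

```text
time_s: 13.4
tcp_pos: [0.5198, 0.1122, 0.1114]
eef_rot: [179.9, -0.1, -103.3]
contact_force: [0.2, -0.8, 0.1]
gripper_width: 0.0862
gripper_force: 0.0
```

View pics/s4c.png

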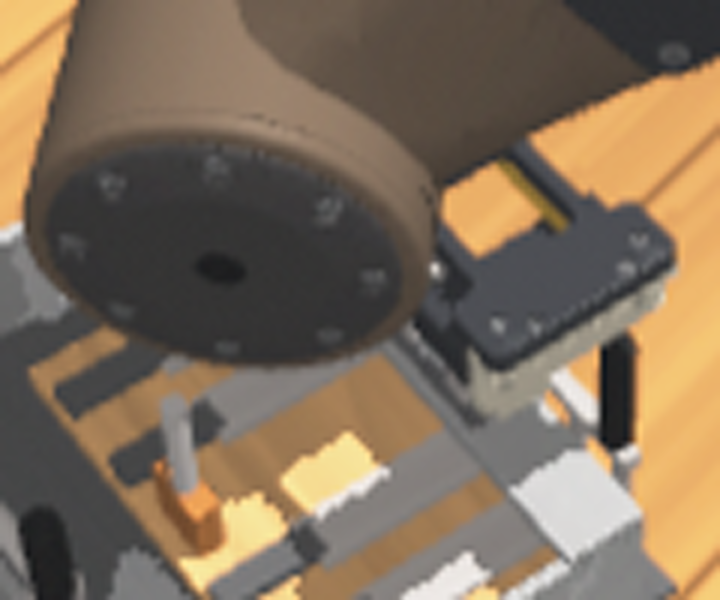

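The finger sits between the square catch and the handle (crop (620,390)) with a gap. I'll narrow it slightly, then descend and squeeze.

```bash
python3 -m pendant '[[0,0,0,0,0,0],[0,0,5,0,0,0],[0,0,14,0,0,0],[0,0,14,0,0,0]]' 80 20; python3 -m pendant '[[0,0,0,0,0,0],[0,0,0,0,0,0],[0,0,0,0,0,0],[0,0,0,0,0,0],[0,0,0,0,0,0],[0,0,0,0,0,0],[0,0,0,0,0,0],[0,0,0,0,0,0],[0,0,0,0,0,0],[0,0,0,0,0,0]]' 20 30;
```

```text
time_s: 14.0
tcp_pos: [0.5195, 0.1124, 0.0976]
eef_rot: [179.9, -0.1, -103.2]
contact_force: [-0.7, -0.0, -0.0]
gripper_width: 0.0801
gripper_force: 0.0
time_s: 15.25
tcp_pos: [0.5182, 0.1129, 0.0986]
eef_rot: [179.8, -0.0, -103.3]
contact_force: [-9.7, 4.6, 8.4]
gripper_width: 0.0358
gripper_force: 30.0
```

Square catch is in too (35.8 mm). Going to the handle.

```bash
python3 -m pendant '[[0,0,0,0,0,0],[0,0,0,0,0,0],[0,0,0,0,0,0],[0,0,0,0,0,0],[0,0,0,0,0,0],[0,0,-30,0,0,0],[0,0,-70,0,0,0],[0,0,-90,0,0,0.16],[4,9,-90,0,0,0.32],[8,18,-90,0,0,0.48],[12,27,-90,0,0,0.64],[16,36,-90,0,0,0.8],[20,45,-90,0,0,0.96],[24,54,-90,0,0,1.12],[28,63,-90,0,0,1.28],[31,73,-90,0,0,1.44],[31,73,-90,0,0,1.57],[31,73,-60,0,0,1.57],[31,73,-60,0,0,1.57]]' 76 20
python3 - <<'E'
from h import *
s=cap('side','s5');t=cap('top','t5')
print(rel([.4405,.0993,.106]),r.get_state()['joints'].round(0))
a=cv2.resize(s[200:350,190:390,::-1],None,fx=4,fy=4,interpolation=cv2.INTER_CUBIC);cv2.imwrite('pics/s5c.png',a)
E
```

```text
time_s: 17.62
tcp_pos: [0.4407, 0.0984, 0.1572]
eef_rot: [-179.8, -0.2, 166.8]
contact_force: [0.0, 0.2, -0.3]
gripper_width: 0.0757
gripper_force: 0.0
[ 1.6 -0.2 53. ] [  38.    4.  -33.    0.  -53. -141.]
```

View pics/s5c.png

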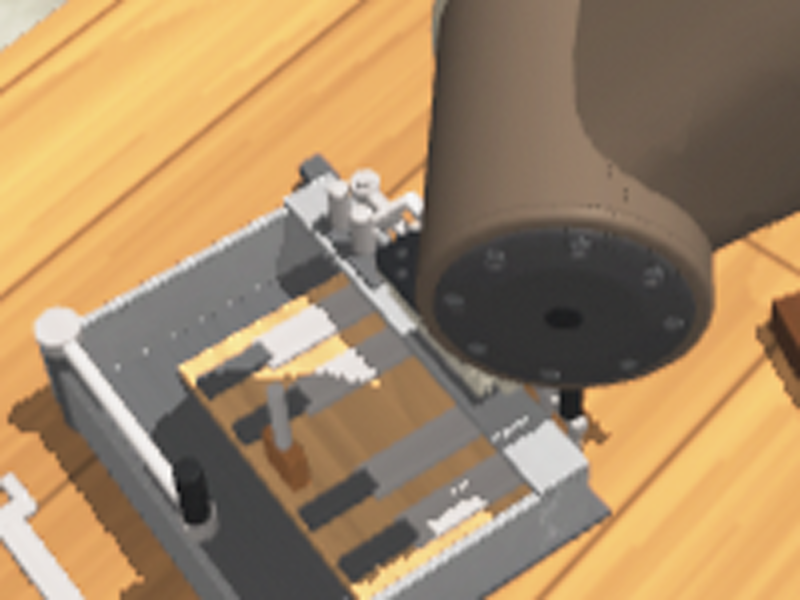

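The round catch reads squeezed, the lever is at rest, and the handle (crop (570,400)) is under the gripper. Descending and gripping.

```bash
python3 -m pendant '[[1,0,20,0,0,0],[1,0,40,0,0,0],[1,0,51,0,0,0],[1,0,51,0,0,0],[1,0,51,0,0,0]]' 76 20; python3 -m pendant '[[0,0,0,0,0,0],[0,0,0,0,0,0],[0,0,0,0,0,0],[0,0,0,0,0,0],[0,0,0,0,0,0],[0,0,0,0,0,0],[0,0,0,0,0,0],[0,0,0,0,0,0],[0,0,0,0,0,0],[0,0,0,0,0,0]]' 5 35;
```

```text
time_s: 18.35
tcp_pos: [0.4415, 0.0997, 0.1083]
eef_rot: [180.0, 0.0, 166.8]
contact_force: [0.9, -0.4, -0.7]
gripper_width: 0.076
gripper_force: 0.0
time_s: 19.6
tcp_pos: [0.441, 0.0995, 0.1076]
eef_rot: [180.0, -0.0, 166.8]
contact_force: [-0.8, 1.8, -0.7]
gripper_width: 0.0138
gripper_force: 35.0
```

```bash
python3 -m pendant '[[-0.3,-10,0,0,0,-0.05],[-1,-20.5,0,0,0,-0.1],[-2.3,-30.6,0,0,0,-0.15],[-4.1,-40.7,0,0,0,-0.2],[-4.1,-40.7,0,0,0,-0.2]]' 5 35
python3 - <<'E'
from h import *
print(r.get_state()['tcp_pos'])
for i,t in enumerate(np.arange(.1,1.3,.1)):print((-205*(np.cos(.2)-np.cos(.2+t))).round(1),(-205*(np.sin(.2+t)-np.sin(.2))).round(1),t.round(2))
# in tool axes at theta .2
c,s=np.cos(.2),np.sin(.2)
for t in np.arange(.1,1.3,.1):print((-205*(1-np.cos(t))).round(1),(-205*np.sin(t)).round(1),-t.round(2))
E
```

```text
time_s: 20.23
tcp_pos: [0.4356, 0.0586, 0.1075]
eef_rot: [180.0, -0.0, 178.2]
contact_force: [-1.2, 2.7, -1.2]
gripper_width: 0.0134
gripper_force: 35.0
[0.43562886 0.05857229 0.10754192]
-5.1 -19.9 0.1
-12.1 -39.1 0.2
-21.0 -57.6 0.3
-31.7 -75.0 0.4
-44.1 -91.3 0.5
-58.1 -106.3 0.6
-73.5 -119.9 0.7
-90.2 -131.8 0.8
-107.9 -142.0 0.9
-126.6 -150.3 1.0
-146.1 -156.8 1.1
-166.1 -161.3 1.2
-1.0 -20.5 -0.1
-4.1 -40.7 -0.2
-9.2 -60.6 -0.3
-16.2 -79.8 -0.4
-25.1 -98.3 -0.5
-35.8 -115.8 -0.6
-48.2 -132.1 -0.7
-62.2 -147.1 -0.8
-77.6 -160.6 -0.9
-94.2 -172.5 -1.0
-112.0 -182.7 -1.1
-130.7 -191.1 -1.2
```

The gate is swinging freely along the predicted arc. Carrying on past the detent to about 78°.

```bash
python3 -m pendant '[[-1,-20.5,0,0,0,-0.1],[-4.1,-40.7,0,0,0,-0.2],[-9.2,-60.6,0,0,0,-0.3],[-16.2,-79.8,0,0,0,-0.4],[-25.1,-98.3,0,0,0,-0.5],[-35.8,-115.8,0,0,0,-0.6],[-48.2,-132.1,0,0,0,-0.7],[-62.2,-147.1,0,0,0,-0.8],[-77.6,-160.6,0,0,0,-0.9],[-94.2,-172.5,0,0,0,-1.0],[-112,-182.7,0,0,0,-1.1],[-123,-187.8,0,0,0,-1.16],[-123,-187.8,0,0,0,-1.16],[-123,-187.8,0,0,0,-1.16],[-123,-187.8,0,0,0,-1.16]]' 5 35
python3 - <<'E'
from h import *
p=r.get_state()['tcp_pos'][:2];h=np.array([.4405,.0993])+.205*np.array([.9736,-.2284]);v=h-p
print(np.linalg.norm(v),np.degrees(np.arctan2(v[1],v[0]))+13.2)
s=cap('side','s6');cv2.imwrite('pics/s6c.png',cv2.resize(s[200:380,190:430,::-1],None,fx=3,fy=3,interpolation=cv2.INTER_CUBIC))
E
```

```text
time_s: 22.1
tcp_pos: [0.5523, -0.1322, 0.1075]
eef_rot: [180.0, -0.0, -115.3]
contact_force: [-2.1, 1.1, 3.4]
gripper_width: 0.0134
gripper_force: 35.0
0.20450573280663767 77.7838489733957
```

View pics/s6c.png

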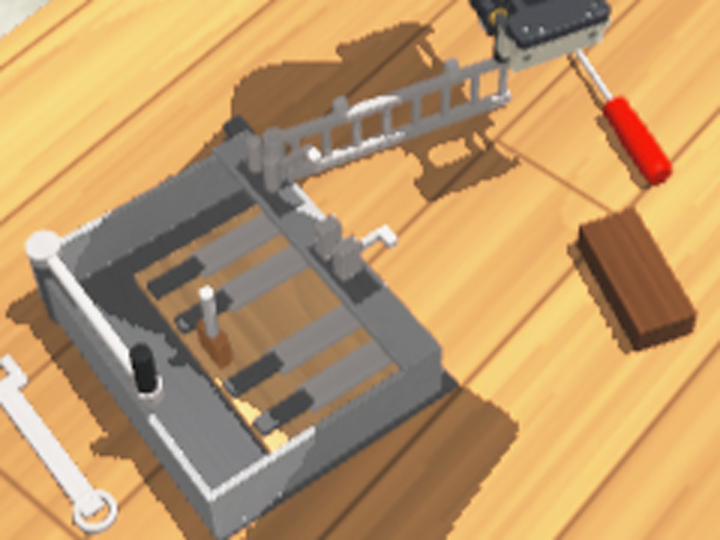

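The picture shows the gate wide open (about 78°) and held, from the hinge at crop (280,150) to the fingers at (520,50). The sled is forward, the lever is back, both catches are in, and the bystanders in view haven't moved.

```bash
python3 -c "
from plant import r
print(r.close_job())"
```

```text
the job is handed in; nothing more can be done
None
```

The job is handed in: I swung the lever to its stop and it sprang back, squeezed the round catch and then the square one fully in, and the gripper is holding the gate open at about 78°, after about 22 s on the robot's clock.

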